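# Balance the centrifuge rotor

## Task

The six-place centrifuge rotor has been loaded out of balance. Rearrange the bottles so that each one faces its twin straight across the rotor (tall opposite tall, narrow-necked opposite narrow-necked, squat opposite squat); the empty grey holder beside it is free for parking a bottle meanwhile. At the end all six stand upright and fully down in the rotor's cups; never let a bottle fall over.

Things in the scene. Friction and masses are not known exactly. Their poses are not given: they have to be found in the camera images.
- rotor: Six-cup centrifuge rotor on its foot, dark steel with aluminium cups, 152 mm across, fixed. Origin: on its axis at bench level, z up. Cup centres 55 mm from the axis, at 0, 60, .. 300 deg from its x axis; facing cups 110 mm apart. Cups: 26 mm inside, flared to 34 mm at the mouth, floor 23 mm and rim 53 mm above the origin. Black hub nut in the middle, 30 mm wide, top at 56 mm.
- holder: Grey plastic single-bottle holder on a round foot 60 mm across, left or right of the rotor, fixed, empty at the start. Origin: centre of its underside, z up; its one cup is centred on it. Cup: 26 mm inside, flared to 34 mm at the mouth, floor 6 mm and rim 36 mm above the origin; takes any of the six bottles.
- tall_1: Tall bottle, 88 mm high: the 20 mm body goes straight up to 68 mm, then a black cap 19 mm across from 71 to 88 mm. Amber glass, black cap. Origin: centre of the underside, z up along the bottle. Stands in a rotor cup with its lowest 30 mm below the rim. One of two alike.
- tall_2: Tall bottle, 88 mm high: the 20 mm body goes straight up to 68 mm, then a black cap 19 mm across from 71 to 88 mm. Amber glass, black cap. Origin: centre of the underside, z up along the bottle. Stands in a rotor cup with its lowest 30 mm below the rim. The other of the two.
- narrow_1: Narrow-necked bottle, 76 mm high: the 20 mm body goes up to 54 mm, a shoulder tapers in to 61 mm, then a slim black cap 12 mm across from 61 to 76 mm. Amber glass, black cap. Origin: centre of the underside, z up along the bottle. Stands in a rotor cup with its lowest 30 mm below the rim. One of two alike.
- narrow_2: Narrow-necked bottle, 76 mm high: the 20 mm body goes up to 54 mm, a shoulder tapers in to 61 mm, then a slim black cap 12 mm across from 61 to 76 mm. Amber glass, black cap. Origin: centre of the underside, z up along the bottle. Stands in a rotor cup with its lowest 30 mm below the rim. The other of the two.
- squat_1: Squat bottle, 57 mm high: 20 mm body up to 40 mm, then a wide flat black cap 28 mm across from 40 to 57 mm, wider than the body. Amber glass, black cap. Origin: centre of the underside, z up along the bottle. Stands in a rotor cup with its lowest 30 mm below the rim. One of two alike.
- squat_2: Squat bottle, 57 mm high: 20 mm body up to 40 mm, then a wide flat black cap 28 mm across from 40 to 57 mm, wider than the body. Amber glass, black cap. Origin: centre of the underside, z up along the bottle. Stands in a rotor cup with its lowest 30 mm below the rim. The other of the two.

How it is judged (in metres and radians):
At the end, for the whole second after the job is handed in: All six bottles stand in cups of the rotor: upright within 0.15 rad, within 6 mm of the height of the cup floor, origin no more than 63 mm from the rotor's axis, at rest (under 0.02 m/s); and the two bottles of each kind stand in opposite cups (their origins more than 103 mm apart) (horizontal distance between each of tall_1, narrow_1, narrow_2, squat_1, squat_2, tall_2 and rotor below 0.063 m and z of tall_1 in the frame of rotor between 0.017 and 0.029 m and angle between each of tall_1, narrow_1, narrow_2, squat_1, squat_2, tall_2's own z axis and vertical below 0.15 rad and linear speed of each of tall_1, narrow_1, narrow_2, squat_1, squat_2, tall_2 below 0.02 m/s and z of narrow_1 in the frame of rotor between 0.017 and 0.029 m and z of narrow_2 in the frame of rotor between 0.017 and 0.029 m and z of squat_1 in the frame of rotor between 0.017 and 0.029 m and z of squat_2 in the frame of rotor between 0.017 and 0.029 m and z of tall_2 in the frame of rotor between 0.017 and 0.029 m and horizontal distance between tall_1 and tall_2 above 0.103 m and horizontal distance between narrow_1 and narrow_2 above 0.103 m and horizontal distance between squat_1 and squat_2 above 0.103 m); the robot touches nothing.
It fails at once if a bottle falls over (tips by more than 60 degrees) (angle between any of tall_1, narrow_1, narrow_2, squat_1, squat_2, tall_2's own z axis and vertical above 1.05 rad).
It also fails if it takes over 83 s, if anything falls off the work surface, if the arm or the gripper's body presses on something with over 40 N, if the wrist force passes 120 N, or if a joint passes its speed limit or range.

## Robot

A 7-joint arm with a two-finger parallel gripper is mounted at the origin on a cart in front of the work surface, level with it; the furniture and walls round the work are solid. World frame = base frame: x ahead of the robot, y to its left, z up, the work surface at z = 0. Lengths are in m, angles in degrees, forces in N, time in s.
With the tool pointing down it reaches from about 0.425 to 0.875 m from the base axis. Payload 4.7 kg.
Tool frame: the origin (TCP) lies midway between the tips of the shut fingers; the grasp point (between the pads) lies 19 mm behind it; z points along the fingers, y is the line along which they close (so a half turn about z gives the same grasp; the last joint's range is limited). The gripper opens to 87 mm and grips with 3 to 60 N. Pads are 19 mm wide; open, the fingers measure 117 mm over their backs; the gripper's body (75 mm by 190 mm) begins 51 mm behind the grasp point.
Start: joints at [-73.505, 18.392, -4.016, 83.108, 1.295, 78.541, -3.26], TCP at [0.176, 0.626, 0.223] pointing down, gripper open.
Joint ranges: [-163.93, 163.93], [-17.29, 119.83], [-79.2, 71.16], [3.27, 140.29], [-89.18, 269.18], [5.43, 117.66], [-154.24, 154.24]. Speed limits (degrees/s): [147.25, 147.25, 180, 180, 180, 180, 180].

## Interface

Orientations are given as [roll, pitch, yaw] about the fixed x, y, z axes, in that order (R = Rz(yaw) Ry(pitch) Rx(roll)).
In Python, from cell import env gives the robot as it stands.
- The arm moves only by the tool step_arm, never from a script. Its argument "moves" is a list of rows, each an object with "dp": the shift along the tool's x, y, z in mm, a list of three; "dr": the turn, a rotation vector about the tool's x, y, z in rad, a list of three; "fingers": the closure, from 0 (fully open) to 1 (shut). In form: [{"dp": [dx, dy, dz], "dr": [ax, ay, az], "fingers": fingers}, ...]. A call has exactly 5 rows; each row shifts and turns the commanded pose from where the row before left it, along the tool's axes as they then stand; what a row does not reach is not made up. A row lasts 1/8 s, in which the tool goes at most 62.5 mm and 10.7 degrees, less where a joint would pass 70% of its speed; a pose out of reach is approached as far as the arm can. A call with a gripper value outside its range is refused whole. The fingers move at their own pace and stop on an object; "squeeze" is the grip in N (left out, the last holds). Time passes only in rows, so rows that do not move let the fingers close, or fill a call up. It gives the time, the measured TCP pose, the force, the opening and the grip force at its end, in the units of the state.
- env.get_obs(): the state, without advancing time (a new reading comes with each control period).
- env.read_camera(name): name is "scene" or "side" or "wrist"; returns the picture (384x512x3 uint8, red, green, blue); there is no depth.
- env.camera_model(name): a dict with "fx", "fy", "cx", "cy" (pixels), "k1" (the pictures are not rectified: a ray, as slopes to the right and down, at radius r is drawn at 1 + k1 r^2 times it, then the intrinsics apply), "R" (3x3) and "t" (3): a world point X has camera coordinates R X + t. Camera axes: x right, y down, z forward; pixel columns grow to the right and rows downward; lengths in m; the calibration is good to about 2 mm. A picture is of the moment at which its call begins: read the wrist's pose just before it. camera_model takes no time and is no camera call; for the wrist camera it gives the pose at the moment of the call.
- env.sign_off(): hands the job in; it is judged then, once.
The state is a dict: "time_s": time; "qpos": joint angles; "joint_velocities": joint speeds; "effort": joint torques, N m; "tool_pos": TCP position; "tool_rot": TCP orientation; "force": force on the tool from outside, world axes, zero at the start; "wrist_torque": the same for the moment, N m; "grip_width": finger opening in m; "grasp_force": force on a finger pad.
Only numpy, scipy, OpenCV 4.12 (cv2) and the standard library are available. Lean on these libraries where they do the work, as an engineer would, in place of code of your own. Each camera call takes 0.05 s, during which the arm holds its last target. There are 200 camera calls.

## Working session

There is one attempt and no reset: what is moved stays moved. The work goes in short steps, Python scripts to look and compute and a tool call to move; the robot and the scene stay as the last step left them, time stands still between calls to the robot, and variables do not carry over. Pictures are saved under pics/ and viewed, at most 14 in all, crops included, and the job is handed in when it is done.

Besides the shell and the picture viewer there is one more tool, called after "Request:" by a JSON object that holds its "name" and its "arguments", one argument or row to a line. step_arm: Moves the arm, as the interface text tells. Its arguments: {"type":"object","properties":{"moves":{"type":"array","items":{"type":"object","properties":{"dp":{"type":"array","items":{"type":"number"}},"dr":{"type":"array","items":{"type":"number"}},"fingers":{"type":"number"}}}},"squeeze":{"type":"number"}},"required":["moves"]}

```bash
mkdir -p pics; ls; python3 - <<'E'
from cell import env
import cv2
o=env.get_obs();print(o)
for n in("scene","side"):
    m=env.camera_model(n);print(n,m)
    cv2.imwrite(f"pics/{n}0.png",env.read_camera(n)[:,:,::-1])
E
```

```text
pics
{'time_s': 0.0, 'qpos': array([-73.5038115 ,  18.43813939,  -4.01612275,  83.17596071,
         1.29535867,  78.53838652,  -3.259061  ]), 'joint_velocities': array([-0.02012191, -0.03347694,  0.03872427,  0.15543636,  0.01630702,
       -0.08241245, -0.01175359]), 'effort': array([ 8.59646898e-04, -4.91298401e+01, -4.03448185e-01, -3.12510216e+01,
       -6.39889506e-02,  4.41322848e-02,  1.79445210e-04]), 'tool_pos': array([0.17565928, 0.62524589, 0.22146273]), 'tool_rot': array([-1.79892777e+02,  5.85724904e-03,  1.64315162e+02]), 'force': array([-1.06428096, -0.29210981, -0.08029546]), 'wrist_torque': array([-0.00665631, -0.03809732,  0.00564982]), 'grasp_force': 0.0, 'grip_width': 0.0870377816035224}
scene {'fx': 387.51591912712803, 'fy': 387.51591912712803, 'cx': 262.930986201125, 'cy': 193.7032680798159, 'k1': 0.02174975462415438, 'R': array([[ 0.54680611, -0.83724684,  0.00456253],
       [-0.65360404, -0.43026197, -0.62263665],
       [ 0.52326365,  0.33747943, -0.78249779]]), 't': array([-0.32743282,  0.33211866,  0.64350527])}
side {'fx': 486.5321600452949, 'fy': 486.5321600452949, 'cx': 250.00556831301475, 'cy': 185.90002000423198, 'k1': 0.030434131439033042, 'R': array([[ 0.99921132, -0.03868689, -0.00894773],
       [-0.03199741, -0.65103306, -0.75837466],
       [ 0.02351389,  0.75806285, -0.65175748]]), 't': array([-4.94282370e-01,  3.69071137e-04,  9.25137461e-01])}
```

View pics/scene0.png

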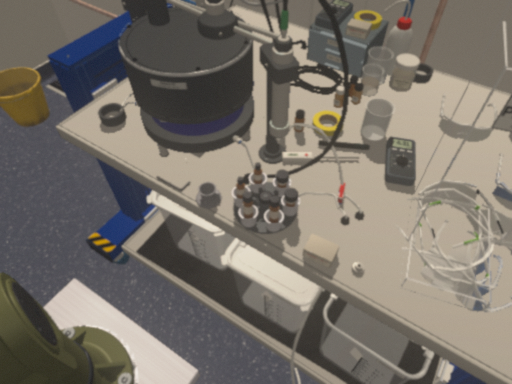

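View pics/side0.png

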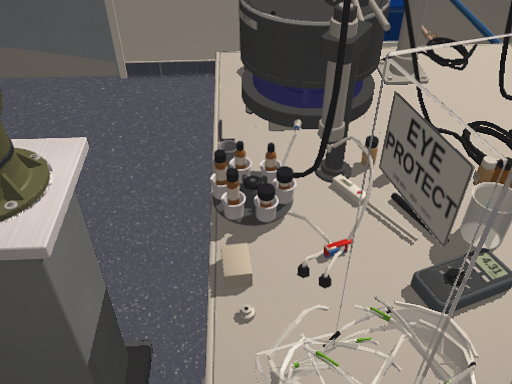

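```bash
cat > h.py <<'E'
import numpy as np, cv2
from cell import env
def K(m): return np.array([[m["fx"],0,m["cx"]],[0,m["fy"],m["cy"]],[0,0,1]])
def D(m): return np.array([m["k1"],0,0,0,0.])
def proj(m,X): return cv2.projectPoints(np.float64(X).reshape(-1,1,3),cv2.Rodrigues(np.array(m["R"]))[0],np.float64(m["t"]),K(m),D(m))[0][:,0]
def ray(m,uv):
    s=cv2.undistortPoints(np.float64(uv).reshape(-1,1,2),K(m),D(m))[:,0]
    R=np.array(m["R"]); d=np.c_[s,np.ones(len(s))]@R
    return -R.T@m["t"],d
def onplane(m,uv,z):
    c,d=ray(m,uv); return c+d*((z-c[2])/d[:,2])[:,None]
E
python3 - <<'E'
from h import *
a=cv2.imread("pics/scene0.png");b=cv2.imread("pics/side0.png")
ca=cv2.resize(a[150:250,180:320],None,fx=4,fy=4,interpolation=2);cb=cv2.resize(b[130:230,190:330],None,fx=4,fy=4,interpolation=2)
cv2.imwrite("pics/c1.png",ca);cv2.imwrite("pics/c2.png",cb)
print(onplane(env.camera_model("scene"),[[266,203],[208,200]],.05),onplane(env.camera_model("side"),[[253,188]],.05))
E
```

```text
[[ 0.48427153 -0.08238331  0.05      ]
 [ 0.42246279  0.02629263  0.05      ]] [[ 0.4968869  -0.08765273  0.05      ]]
```

View pics/c1.png

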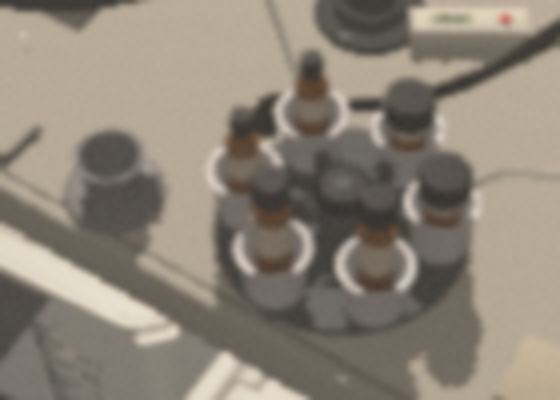

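View pics/c2.png

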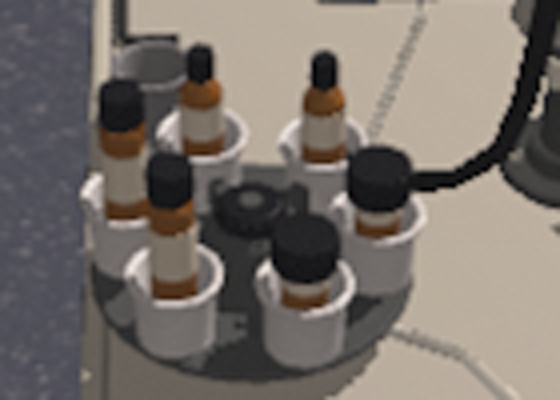

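```bash
python3 - <<'E'
from h import *
from scipy.optimize import least_squares
side=np.array([(120,90),(170,163),(305,228),(379,160),(323,58),(200,50)])/4+[190,130]-.4
sc=np.array([(270,178),(380,187),(446,163),(410,90),(311,57),(241,114)])/4+[180,150]-.4
z=[.111,.111,.08,.08,.099,.099]
P={}
for n,p in(("side",side),("scene",sc)):
    m=env.camera_model(n); P[n]=np.vstack([onplane(m,p[i:i+1],z[i]) for i in range(6)])[:,:2]
Q=(P["side"]+P["scene"])/2
def f(v,Q): return (v[:2]+.055*np.c_[np.cos(v[2]+np.arange(6)*np.pi/3),np.sin(v[2]+np.arange(6)*np.pi/3)]-Q).ravel()
for q in(P["side"],P["scene"],Q):
    r=least_squares(f,[.49,-.085,np.arctan2(*(q[0]-q.mean(0))[::-1])],args=(q,)); print(r.x,np.degrees(r.x[2]),(r.fun.reshape(-1,2)*1e3).round(1).tolist())
v=r.x
C=(f(v,0)).reshape(-1,2);print(C.round(4),np.hypot(*C.T))
# holder rim z .036
print("holder",onplane(env.camera_model("scene"),[[180+110/4-.4,150+155/4-.4]],.036),onplane(env.camera_model("side"),[[190+152/4-.4,130+62/4-.4]],.036))
print("column base",onplane(env.camera_model("scene"),[[270,152]],.01),onplane(env.camera_model("side"),[[336,168]],.01))
# cable: epipolar lookup
ms,mc=env.camera_model("side"),env.camera_model("scene")
for uv in[(345,80),(337,120),(328,155),(315,173),(300,176)]:
    print(uv,[(h,onplane(ms,[uv],h)[0,:2].round(3).tolist(),proj(mc,onplane(ms,[uv],h))[0].round().tolist()) for h in(.02,.05,.1,.2,.3,.4)])
E
```

```text
[ 0.49648518 -0.07031566  3.00347919] 172.08668167550124 [[-0.2, 0.8], [0.1, -0.4], [0.5, -1.5], [0.1, -0.8], [0.2, 1.5], [-0.7, 0.4]]
[ 0.49957704 -0.07073342  3.02290767] 173.1998510625066 [[1.9, -0.6], [-1.6, -2.6], [-0.7, -0.9], [-1.1, 0.7], [1.2, 2.5], [0.4, 0.9]]
[ 0.49803111 -0.07052454  3.0131997 ] 172.64362571562424 [[0.8, 0.1], [-0.8, -1.5], [-0.1, -1.2], [-0.5, -0.0], [0.7, 2.0], [-0.1, 0.7]]
[[ 0.4435 -0.0635]
 [ 0.4647 -0.1142]
 [ 0.5192 -0.1213]
 [ 0.5526 -0.0776]
 [ 0.5314 -0.0268]
 [ 0.4769 -0.0198]] [0.44800436 0.47849675 0.53318377 0.55799596 0.53207919 0.47726562]
holder [[0.45512413 0.05643236 0.036     ]] [[0.45318529 0.0596658  0.036     ]]
column base [[0.65147561 0.01308242 0.01      ]] [[0.66149395 0.00955512 0.01      ]]
(345, 80) [(0.02, [0.739, 0.336], [192.0, 88.0]), (0.05, [0.725, 0.281], [203.0, 88.0]), (0.1, [0.702, 0.19], [223.0, 88.0]), (0.2, [0.656, 0.007], [275.0, 89.0]), (0.3, [0.61, -0.175], [352.0, 90.0]), (0.4, [0.564, -0.357], [481.0, 92.0])]
(337, 120) [(0.02, [0.689, 0.162], [231.0, 119.0]), (0.05, [0.678, 0.116], [242.0, 119.0]), (0.1, [0.6
[... 202 characters left out ...]
05, [0.64, -0.001], [273.0, 145.0]), (0.1, [0.625, -0.066], [294.0, 145.0]), (0.2, [0.594, -0.197], [350.0, 143.0]), (0.3, [0.564, -0.328], [432.0, 140.0]), (0.4, [0.533, -0.46], [566.0, 135.0])]
(315, 173) [(0.02, [0.616, -0.016], [272.0, 162.0]), (0.05, [0.609, -0.052], [284.0, 162.0]), (0.1, [0.597, -0.113], [306.0, 161.0]), (0.2, [0.572, -0.235], [363.0, 158.0]), (0.3, [0.547, -0.357], [447.0, 154.0]), (0.4, [0.522, -0.478], [583.0, 147.0])]
(300, 176) [(0.02, [0.587, -0.023], [268.0, 171.0]), (0.05, [0.581, -0.059], [281.0, 170.0]), (0.1, [0.571, -0.12], [303.0, 169.0]), (0.2, [0.552, -0.24], [361.0, 166.0]), (0.3, [0.532, -0.36], [446.0, 161.0]), (0.4, [0.512, -0.481], [585.0, 154.0])]
```

```bash
python3 - <<'E'
from h import *
ms,mc=env.camera_model("side"),env.camera_model("scene")
for uv in[(245.5,176),(269,176),(290,174),(305,168),(318,160),(340,130)]:
    print(uv,[(h,onplane(mc,[uv],h)[0,:2].round(3).tolist(),proj(ms,onplane(mc,[uv],h))[0].round().tolist()) for h in(.01,.05,.1,.15,.2)])
E
```

```text
(245.5, 176) [(0.01, [0.551, 0.019], [279.0, 167.0]), (0.05, [0.523, -0.002], [265.0, 157.0]), (0.1, [0.488, -0.028], [246.0, 144.0]), (0.15, [0.453, -0.054], [225.0, 129.0]), (0.2, [0.418, -0.081], [201.0, 112.0])]
(269, 176) [(0.01, [0.582, -0.028], [297.0, 182.0]), (0.05, [0.552, -0.046], [283.0, 172.0]), (0.1, [0.515, -0.069], [263.0, 158.0]), (0.15, [0.478, -0.092], [241.0, 142.0]), (0.2, [0.441, -0.115], [215.0, 124.0])]
(290, 174) [(0.01, [0.615, -0.067], [318.0, 195.0]), (0.05, [0.584, -0.083], [303.0, 185.0]), (0.1, [0.544, -0.103], [282.0, 170.0]), (0.15, [0.505, -0.123], [259.0, 154.0]), (0.2, [0.465, -0.143], [232.0, 135.0])]
(305, 168) [(0.01, [0.652, -0.088], [340.0, 202.0]), (0.05, [0.619, -0.103], [325.0, 191.0]), (0.1, [0.576, -0.121], [303.0, 177.0]), (0.15, [0.534, -0.14], [279.0, 160.0]), (0.2, [0.492, -0.158], [251.0, 141.0])]
(318, 160) [(0.01, [0.694, -0.102], [365.0, 207.0]), (0.05, [0.658, -0.116], [349.0, 196.0]), (0.1, [0.612, -0.133], [327.0, 181.0]), (0.15, [0.567, -0.151], [302.0, 164.0]), (0.2, [0.522, -0.168], [273.0, 144.0])]
(340, 130) [(0.01, [0.823, -0.099], [438.0, 203.0]), (0.05, [0.779, -0.113], [421.0, 192.0]), (0.1, [0.725, -0.131], [397.0, 177.0]), (0.15, [0.671, -0.148], [370.0, 160.0]), (0.2, [0.616, -0.166], [340.0, 141.0])]
```

Request:
{"name": "step_arm", "arguments": {
  "moves": [
    {"dp": [0, 0, -40], "fingers": 0},
    {"dp": [0, 0, -40], "fingers": 0},
    {"dp": [0, 0, 0], "fingers": 0},
    {"dp": [0, 0, 0], "fingers": 0},
    {"dp": [0, 0, 0], "fingers": 0}
  ]
}}

```text
validation failed for argument at $.mo...
```

```bash
python3 - <<'E'
from h import *
ms,mc=env.camera_model("side"),env.camera_model("scene")
print("drum flange left,front,right bottom",onplane(mc,[(141,125),(180,142),(255,115),(128,92),(112,118),(60,128)],.01).round(3).tolist())
print("drum top edge left,front, z .2/.25/.3",[onplane(mc,[(120,45),(150,72),(250,55)],z).round(3).tolist() for z in(.2,.25,.3)])
print("side: flange left/bottom",onplane(ms,[(242,95),(300,118),(374,100)],.01).round(3).tolist())
print("arc pts in scene", proj(mc,[(.18,.63,.2),(.3,.35,.2),(.4,.2,.2),(.44,-.06,.2)]).round().tolist())
E
```

```text
drum flange left,front,right bottom [[0.546, 0.356, 0.01], [0.554, 0.226, 0.01], [0.749, 0.124, 0.01], [0.629, 0.488, 0.01], [0.523, 0.441, 0.01], [0.419, 0.524, 0.01]]
drum top edge left,front, z .2/.25/.3 [[[0.595, 0.409, 0.2], [0.554, 0.273, 0.2], [0.734, 0.126, 0.2]], [[0.543, 0.335, 0.25], [0.506, 0.212, 0.25], [0.668, 0.079, 0.25]], [[0.49, 0.261, 0.3], [0.457, 0.152, 0.3], [0.602, 0.033, 0.3]]]
side: flange left/bottom [[0.487, 0.296, 0.01], [0.613, 0.189, 0.01], [0.792, 0.256, 0.01]]
arc pts in scene [[-114.0, 103.0], [29.0, 122.0], [123.0, 122.0], [243.0, 164.0]]
```

Request:
{"name": "step_arm", "arguments": {
  "moves": [
    {"dp": [0, 0, -40], "dr": [0, 0, 0], "fingers": 0.5},
    {"dp": [0, 0, -40], "dr": [0, 0, 0], "fingers": 0.5},
    {"dp": [0, 0, 0], "dr": [0, 0, 0], "fingers": 0.5},
    {"dp": [0, 0, 0], "dr": [0, 0, 0], "fingers": 0.5},
    {"dp": [0, 0, 0], "dr": [0, 0, 0], "fingers": 0.5}
  ],
  "squeeze": 20
}}

```text
time_s: 0.72
tool_pos: [0.1757, 0.625, 0.3006]
tool_rot: [-179.8, 0.0, 164.3]
force: [-0.1, 0.6, -0.5]
grip_width: 0.0466
grasp_force: 0.0
```

Request:
{"name": "step_arm", "arguments": {
  "moves": [
    {"dp": [0, 0, 0], "dr": [0, 0, -0.137], "fingers": 0.5},
    {"dp": [0, 0, 0], "dr": [0, 0, -0.137], "fingers": 0.5},
    {"dp": [-30, -47, 0], "dr": [0, 0, 0], "fingers": 0.5},
    {"dp": [-30, -47, 0], "dr": [0, 0, 0], "fingers": 0.5},
    {"dp": [-30, -47, 0], "dr": [0, 0, 0], "fingers": 0.5}
  ]
}}

```text
time_s: 1.35
tool_pos: [0.2665, 0.4828, 0.3012]
tool_rot: [-179.9, -0.0, -180.0]
force: [0.7, 0.3, 0.7]
grip_width: 0.0433
grasp_force: 0.0
```

Request:
{"name": "step_arm", "arguments": {
  "moves": [
    {"dp": [-30, -47, 0], "dr": [0, 0, 0], "fingers": 0.5},
    {"dp": [-30, -47, 0], "dr": [0, 0, 0], "fingers": 0.5},
    {"dp": [-30, -47, 0], "dr": [0, 0, 0], "fingers": 0.5},
    {"dp": [-13.5, -47, 0], "dr": [0, 0, 0], "fingers": 0.5},
    {"dp": [-13.5, -47, 0], "dr": [0, 0, 0], "fingers": 0.5}
  ]
}}

```text
time_s: 1.98
tool_pos: [0.3829, 0.2478, 0.3014]
tool_rot: [-179.9, -0.1, 180.0]
force: [0.5, 0.5, -0.2]
grip_width: 0.0435
grasp_force: 0.0
```

Request:
{"name": "step_arm", "arguments": {
  "moves": [
    {"dp": [-13.5, -47, 0], "dr": [0, 0, 0], "fingers": 0.5},
    {"dp": [-13.5, -47, 0], "dr": [0, 0, 0], "fingers": 0.5},
    {"dp": [-13.5, -47, 0], "dr": [0, 0, 0], "fingers": 0.5},
    {"dp": [-13.5, -47, 0], "dr": [0, 0, 0], "fingers": 0.5},
    {"dp": [0, 0, 0], "dr": [0, 0, 0], "fingers": 0.5}
  ]
}}

```text
time_s: 2.6
tool_pos: [0.4372, 0.0576, 0.3019]
tool_rot: [-180.0, -0.0, 179.6]
force: [-0.3, 1.2, -0.0]
grip_width: 0.0435
grasp_force: 0.0
```

```bash
python3 - <<'E'
from h import *
m=env.camera_model("wrist");print(m)
cv2.imwrite("pics/w0.png",env.read_camera("wrist")[:,:,::-1])
print(proj(m,[(.454,.058,.036),(.498,-.0705,.056),(.4435,-.0635,.111)]).round())
E
```

```text
{'fx': 265.46076865228395, 'fy': 265.46076865228395, 'cx': 252.83749535376307, 'cy': 196.49872849957995, 'k1': -0.02815539664418, 'R': array([[ 7.49795017e-03,  9.99971512e-01, -8.69654915e-04],
       [ 9.68093042e-01, -7.04107231e-03,  2.50492085e-01],
       [ 2.50478826e-01, -2.72008405e-03, -9.68118257e-01]]), 't': array([-0.0605746 , -0.47344521,  0.3564475 ])}
[[253. 181.]
 [174. 211.]
 [164. 185.]]
```

View pics/w0.png

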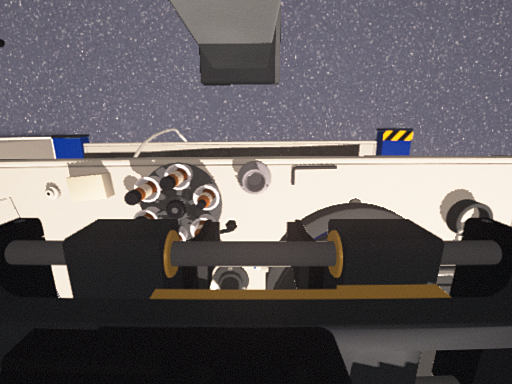

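Request:
{"name": "step_arm", "arguments": {
  "moves": [
    {"dp": [-2, -40, 0], "dr": [0, 0, 0], "fingers": 0.52},
    {"dp": [-2, -40, 0], "dr": [0, 0, 0], "fingers": 0.52},
    {"dp": [-1.5, -40.5, 50], "dr": [0, 0, 0], "fingers": 0.52},
    {"dp": [0, 0, 50], "dr": [0, 0, 0], "fingers": 0.52},
    {"dp": [0, 0, 50], "dr": [0, 0, 0], "fingers": 0.52}
  ]
}}

```text
time_s: 3.28
tool_pos: [0.442, -0.0561, 0.1521]
tool_rot: [179.9, 0.0, -179.9]
force: [-0.6, 0.8, 0.8]
grip_width: 0.0418
grasp_force: 0.0
```

Request:
{"name": "step_arm", "arguments": {
  "moves": [
    {"dp": [0, 0, 20], "dr": [0, 0, 0], "fingers": 0.52},
    {"dp": [0, 0, 0], "dr": [0, 0, 0], "fingers": 0.52},
    {"dp": [0, 0, 0], "dr": [0, 0, 0], "fingers": 0.52},
    {"dp": [0, 0, 0], "dr": [0, 0, 0], "fingers": 0.52},
    {"dp": [0, 0, 0], "dr": [0, 0, 0], "fingers": 0.52}
  ]
}}

```text
time_s: 3.9
tool_pos: [0.443, -0.0573, 0.1349]
tool_rot: [180.0, 0.1, -180.0]
force: [0.1, -0.3, -1.1]
grip_width: 0.0416
grasp_force: 0.0
```

```bash
python3 - <<'E'
from h import *
a=env.read_camera("side")[:,:,::-1];b=env.read_camera("scene")[:,:,::-1]
cv2.imwrite("pics/m1.png",np.hstack([cv2.resize(x,(400,400),interpolation=2) for x in(a[100:230,180:310],b[130:260,180:310])]))
print(env.get_obs()["tool_pos"])
E
```

```text
[ 0.44273611 -0.05742232  0.13450138]
```

View pics/m1.png

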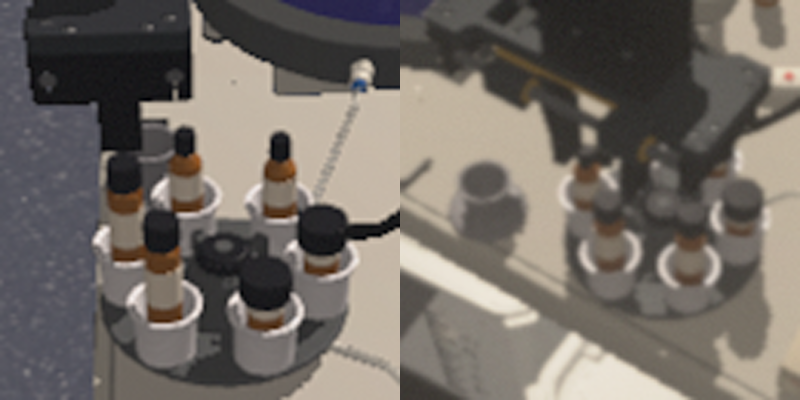

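Request:
{"name": "step_arm", "arguments": {
  "moves": [
    {"dp": [0, -5.5, 0], "dr": [0, 0, 0], "fingers": 0.52},
    {"dp": [0, 0, 24], "dr": [0, 0, 0], "fingers": 0.52},
    {"dp": [0, 0, 24], "dr": [0, 0, 0], "fingers": 0.52},
    {"dp": [0, 0, 24], "dr": [0, 0, 0], "fingers": 0.52},
    {"dp": [0, 0, 0], "dr": [0, 0, 0], "fingers": 0.52}
  ]
}}

```text
time_s: 4.62
tool_pos: [0.4408, -0.0635, 0.0607]
tool_rot: [-179.9, -0.2, 180.0]
force: [0.7, -0.7, 0.1]
grip_width: 0.0419
grasp_force: 0.0
```

Request:
{"name": "step_arm", "arguments": {
  "moves": [
    {"dp": [0, 0, 0], "dr": [0, 0, 0], "fingers": 0.95},
    {"dp": [0, 0, 0], "dr": [0, 0, 0], "fingers": 0.95},
    {"dp": [0, 0, 0], "dr": [0, 0, 0], "fingers": 0.95},
    {"dp": [0, 0, 0], "dr": [0, 0, 0], "fingers": 0.95},
    {"dp": [0, 0, 0], "dr": [0, 0, 0], "fingers": 0.95}
  ],
  "squeeze": 20
}}

```text
time_s: 5.25
tool_pos: [0.4431, -0.0629, 0.0627]
tool_rot: [180.0, 0.1, -180.0]
force: [-0.4, -0.5, 5.1]
grip_width: 0.0195
grasp_force: 20.0
```

Request:
{"name": "step_arm", "arguments": {
  "moves": [
    {"dp": [0, 0, -10], "dr": [0, 0, 0], "fingers": 0.95},
    {"dp": [0, 0, -20], "dr": [0, 0, 0], "fingers": 0.95},
    {"dp": [0, 0, -30], "dr": [0, 0, 0], "fingers": 0.95},
    {"dp": [0, 0, -35], "dr": [0, 0, 0], "fingers": 0.95},
    {"dp": [0, 0, 0], "dr": [0, 0, 0], "fingers": 0.95}
  ]
}}

```text
time_s: 5.88
tool_pos: [0.4442, -0.0631, 0.1596]
tool_rot: [179.9, 0.3, -180.0]
force: [0.5, 0.3, 0.0]
grip_width: 0.0194
grasp_force: 20.0
```

Request:
{"name": "step_arm", "arguments": {
  "moves": [
    {"dp": [-2, 25, 0], "dr": [0, 0, 0], "fingers": 0.95},
    {"dp": [-3, 36, 0], "dr": [0, 0, 0], "fingers": 0.95},
    {"dp": [-3, 36, 0], "dr": [0, 0, 0], "fingers": 0.95},
    {"dp": [-1.5, 25, 0], "dr": [0, 0, 0], "fingers": 0.95},
    {"dp": [0, 0, 0], "dr": [0, 0, 0], "fingers": 0.95}
  ]
}}

```text
time_s: 6.5
tool_pos: [0.4509, 0.0605, 0.1559]
tool_rot: [-179.9, -0.1, -179.8]
force: [0.6, -0.8, -1.1]
grip_width: 0.0194
grasp_force: 20.0
```

Request:
{"name": "step_arm", "arguments": {
  "moves": [
    {"dp": [0, 0, 20], "dr": [0, 0, 0], "fingers": 0.95},
    {"dp": [0, 0, 30], "dr": [0, 0, 0], "fingers": 0.95},
    {"dp": [0, 0, 18], "dr": [0, 0, 0], "fingers": 0.95},
    {"dp": [0, 0, 0], "dr": [0, 0, 0], "fingers": 0.95},
    {"dp": [0, 0, 0], "dr": [0, 0, 0], "fingers": 0.95}
  ]
}}

```text
time_s: 7.12
tool_pos: [0.4522, 0.0583, 0.0895]
tool_rot: [-180.0, 0.0, 180.0]
force: [-0.1, -0.3, -0.4]
grip_width: 0.0189
grasp_force: 20.0
```

```bash
python3 - <<'E'
from h import *
a=env.read_camera("side")[:,:,::-1];b=env.read_camera("scene")[:,:,::-1]
cv2.imwrite("pics/m2.png",np.hstack([cv2.resize(x,(400,400),interpolation=2) for x in(a[90:190,190:290],b[130:230,160:260])]))
print([env.get_obs()["tool_pos"].round(4) for i in range(1)])
E
```

```text
[array([0.4526, 0.0588, 0.0899])]
```

View pics/m2.png

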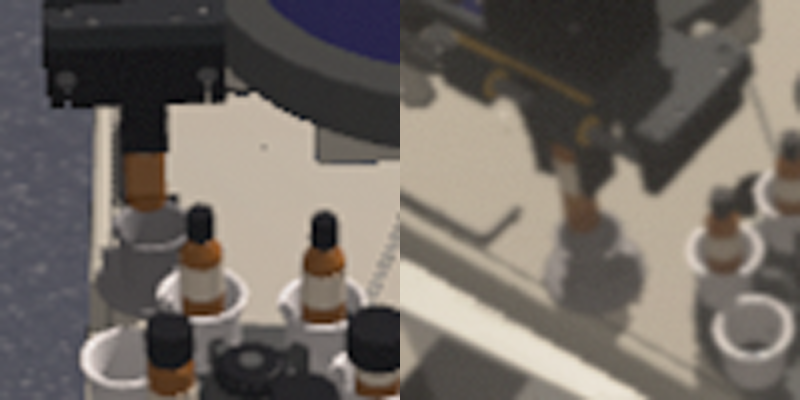

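Request:
{"name": "step_arm", "arguments": {
  "moves": [
    {"dp": [-1.5, 0, 14], "dr": [0, 0, 0], "fingers": 0.95},
    {"dp": [0, 0, 14], "dr": [0, 0, 0], "fingers": 0.95},
    {"dp": [0, 0, 10], "dr": [0, 0, 0], "fingers": 0.95},
    {"dp": [0, 0, 5], "dr": [0, 0, 0], "fingers": 0.95},
    {"dp": [0, 0, 0], "dr": [0, 0, 0], "fingers": 0.95}
  ]
}}

```text
time_s: 7.85
tool_pos: [0.4536, 0.0591, 0.0459]
tool_rot: [-180.0, 0.0, -180.0]
force: [-0.4, -0.5, 0.6]
grip_width: 0.0191
grasp_force: 20.0
```

Request:
{"name": "step_arm", "arguments": {
  "moves": [
    {"dp": [0, 0, 1], "dr": [0, 0, 0], "fingers": 0.95},
    {"dp": [0, 0, 0], "dr": [0, 0, 0], "fingers": 0.95},
    {"dp": [0, 0, 0], "dr": [0, 0, 0], "fingers": 0.95},
    {"dp": [0, 0, 0], "dr": [0, 0, 0], "fingers": 0.95},
    {"dp": [0, 0, 0], "dr": [0, 0, 0], "fingers": 0.95}
  ]
}}

```text
time_s: 8.48
tool_pos: [0.4538, 0.0591, 0.0455]
tool_rot: [180.0, 0.0, -180.0]
force: [-0.7, -0.2, 4.9]
grip_width: 0.0192
grasp_force: 20.0
```

Request:
{"name": "step_arm", "arguments": {
  "moves": [
    {"dp": [0, 0, 0], "dr": [0, 0, 0], "fingers": 0.5},
    {"dp": [0, 0, 0], "dr": [0, 0, 0], "fingers": 0.5},
    {"dp": [0, 0, 0], "dr": [0, 0, 0], "fingers": 0.5},
    {"dp": [0, 0, -15], "dr": [0, 0, 0], "fingers": 0.5},
    {"dp": [0, 0, -20], "dr": [0, 0, 0], "fingers": 0.5}
  ]
}}

```text
time_s: 9.1
tool_pos: [0.4532, 0.0589, 0.0808]
tool_rot: [-180.0, -0.0, -180.0]
force: [0.1, 0.9, -0.4]
grip_width: 0.0428
grasp_force: 0.0
```

Request:
{"name": "step_arm", "arguments": {
  "moves": [
    {"dp": [0, 0, -40], "dr": [0, 0, 0], "fingers": 0.5},
    {"dp": [0, 0, -40], "dr": [0, 0, 0], "fingers": 0.5},
    {"dp": [-16, -45, 0], "dr": [0, 0, 0], "fingers": 0.5},
    {"dp": [-16, -45, 0], "dr": [0, 0, 0], "fingers": 0.5},
    {"dp": [-16, -45, 0], "dr": [0, 0, 0], "fingers": 0.5}
  ]
}}

```text
time_s: 9.72
tool_pos: [0.5022, -0.0772, 0.1614]
tool_rot: [179.9, 0.1, -180.0]
force: [-0.0, 0.3, 0.5]
grip_width: 0.0432
grasp_force: 0.0
```

Request:
{"name": "step_arm", "arguments": {
  "moves": [
    {"dp": [-16, -45, 0], "dr": [0, 0, 0], "fingers": 0.5},
    {"dp": [0, 0, 0], "dr": [0, 0, 0], "fingers": 0.5},
    {"dp": [0, 0, 0], "dr": [0, 0, 0], "fingers": 0.5},
    {"dp": [0, 0, 0], "dr": [0, 0, 0], "fingers": 0.5},
    {"dp": [0, 0, 0], "dr": [0, 0, 0], "fingers": 0.5}
  ]
}}

```text
time_s: 10.35
tool_pos: [0.5174, -0.1197, 0.1601]
tool_rot: [180.0, 0.0, -179.9]
force: [0.5, 0.4, 0.4]
grip_width: 0.0435
grasp_force: 0.0
```

```bash
python3 - <<'E'
from h import *
a=env.read_camera("side")[:,:,::-1];b=env.read_camera("scene")[:,:,::-1]
cv2.imwrite("pics/m3.png",np.hstack([cv2.resize(x,(400,400),interpolation=2) for x in(a[90:220,190:320],b[130:260,180:310])]))
E
```

```text
(no output)
```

View pics/m3.png

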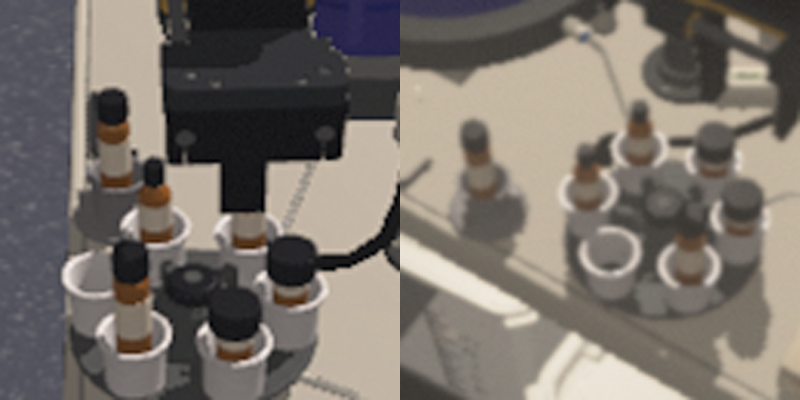

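Request:
{"name": "step_arm", "arguments": {
  "moves": [
    {"dp": [0, -1, 30], "dr": [0, 0, 0], "fingers": 0.5},
    {"dp": [0, 0, 30], "dr": [0, 0, 0], "fingers": 0.5},
    {"dp": [0, 0, 25], "dr": [0, 0, 0], "fingers": 0.5},
    {"dp": [0, 0, 17], "dr": [0, 0, 0], "fingers": 0.5},
    {"dp": [0, 0, 0], "dr": [0, 0, 0], "fingers": 0.5}
  ]
}}

```text
time_s: 11.08
tool_pos: [0.5165, -0.1217, 0.0571]
tool_rot: [-180.0, -0.1, -180.0]
force: [0.5, -0.5, 0.6]
grip_width: 0.0433
grasp_force: 0.0
```

Request:
{"name": "step_arm", "arguments": {
  "moves": [
    {"dp": [0, 0, 0], "dr": [0, 0, 0], "fingers": 0.9},
    {"dp": [0, 0, 0], "dr": [0, 0, 0], "fingers": 0.9},
    {"dp": [0, 0, 0], "dr": [0, 0, 0], "fingers": 0.9},
    {"dp": [0, 0, 0], "dr": [0, 0, 0], "fingers": 0.9},
    {"dp": [0, 0, 0], "dr": [0, 0, 0], "fingers": 0.9}
  ]
}}

```text
time_s: 11.7
tool_pos: [0.5182, -0.122, 0.0588]
tool_rot: [180.0, 0.1, -180.0]
force: [0.2, 1.2, 6.1]
grip_width: 0.0263
grasp_force: 20.0
```

Request:
{"name": "step_arm", "arguments": {
  "moves": [
    {"dp": [0, 0, -10], "dr": [0, 0, 0], "fingers": 0.9},
    {"dp": [0, 0, -25], "dr": [0, 0, 0], "fingers": 0.9},
    {"dp": [0, 0, -35], "dr": [0, 0, 0], "fingers": 0.9},
    {"dp": [0, 0, -28], "dr": [0, 0, 0], "fingers": 0.9},
    {"dp": [0, 0, 0], "dr": [0, 0, 0], "fingers": 0.9}
  ]
}}

```text
time_s: 12.32
tool_pos: [0.5188, -0.1223, 0.1582]
tool_rot: [180.0, 0.2, -180.0]
force: [-0.1, 0.1, -0.4]
grip_width: 0.0265
grasp_force: 20.0
```

Request:
{"name": "step_arm", "arguments": {
  "moves": [
    {"dp": [20, 15, 0], "dr": [0, 0, 0], "fingers": 0.9},
    {"dp": [27, 22, 0], "dr": [0, 0, 0], "fingers": 0.9},
    {"dp": [20, 15, 0], "dr": [0, 0, 0], "fingers": 0.9},
    {"dp": [8.5, 6, 0], "dr": [0, 0, 0], "fingers": 0.9},
    {"dp": [0, 0, 0], "dr": [0, 0, 0], "fingers": 0.9}
  ]
}}

```text
time_s: 12.95
tool_pos: [0.4416, -0.0638, 0.1556]
tool_rot: [180.0, -0.0, -179.9]
force: [0.8, 0.2, -0.7]
grip_width: 0.0264
grasp_force: 20.0
```

Request:
{"name": "step_arm", "arguments": {
  "moves": [
    {"dp": [0, 0, 20], "dr": [0, 0, 0], "fingers": 0.9},
    {"dp": [0, 0, 20], "dr": [0, 0, 0], "fingers": 0.9},
    {"dp": [0, 0, 10], "dr": [0, 0, 0], "fingers": 0.9},
    {"dp": [0, 0, 0], "dr": [0, 0, 0], "fingers": 0.9},
    {"dp": [0, 0, 0], "dr": [0, 0, 0], "fingers": 0.9}
  ]
}}

```text
time_s: 13.58
tool_pos: [0.4426, -0.0642, 0.1066]
tool_rot: [-180.0, 0.1, 180.0]
force: [0.3, -0.3, -0.9]
grip_width: 0.0264
grasp_force: 20.0
```

```bash
python3 - <<'E'
from h import *
a=env.read_camera("side")[:,:,::-1];b=env.read_camera("scene")[:,:,::-1]
cv2.imwrite("pics/m4.png",np.hstack([cv2.resize(x,(400,400),interpolation=2) for x in(a[100:200,190:290],b[140:240,200:300])]))
E
```

```text
(no output)
```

View pics/m4.png

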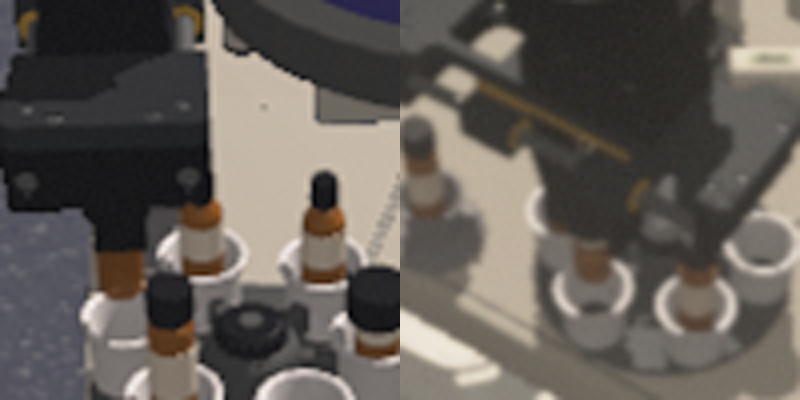

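Request:
{"name": "step_arm", "arguments": {
  "moves": [
    {"dp": [-1.5, 0, 14], "dr": [0, 0, 0], "fingers": 0.9},
    {"dp": [0, 0, 14], "dr": [0, 0, 0], "fingers": 0.9},
    {"dp": [0, 0, 13], "dr": [0, 0, 0], "fingers": 0.9},
    {"dp": [0, 0, 6], "dr": [0, 0, 0], "fingers": 0.9},
    {"dp": [0, 0, 1], "dr": [0, 0, 0], "fingers": 0.9}
  ]
}}

```text
time_s: 14.3
tool_pos: [0.4437, -0.0639, 0.0586]
tool_rot: [180.0, -0.0, -180.0]
force: [-3.7, 0.9, 13.7]
grip_width: 0.0264
grasp_force: 20.1
```

Request:
{"name": "step_arm", "arguments": {
  "moves": [
    {"dp": [0, 0, 0.5], "dr": [0, 0, 0], "fingers": 0.9},
    {"dp": [0, 0, 0], "dr": [0, 0, 0], "fingers": 0.9},
    {"dp": [0, 0, 0], "dr": [0, 0, 0], "fingers": 0.9},
    {"dp": [0, 0, 0], "dr": [0, 0, 0], "fingers": 0.9},
    {"dp": [0, 0, 0], "dr": [0, 0, 0], "fingers": 0.9}
  ]
}}

```text
time_s: 14.92
tool_pos: [0.4439, -0.0639, 0.0586]
tool_rot: [180.0, 0.0, -180.0]
force: [-3.2, 0.7, 11.7]
grip_width: 0.0263
grasp_force: 20.1
```

Request:
{"name": "step_arm", "arguments": {
  "moves": [
    {"dp": [0, 0, 0], "dr": [0, 0, 0], "fingers": 0.52},
    {"dp": [0, 0, 0], "dr": [0, 0, 0], "fingers": 0.52},
    {"dp": [0, 0, 0], "dr": [0, 0, 0], "fingers": 0.52},
    {"dp": [0, 0, -20], "dr": [0, 0, 0], "fingers": 0.52},
    {"dp": [0, 0, -40], "dr": [0, 0, 0], "fingers": 0.52}
  ]
}}

```text
time_s: 15.55
tool_pos: [0.4418, -0.064, 0.1167]
tool_rot: [-179.9, -0.2, -180.0]
force: [0.5, 0.9, 0.0]
grip_width: 0.0419
grasp_force: 0.0
```

Request:
{"name": "step_arm", "arguments": {
  "moves": [
    {"dp": [0, 0, -40], "dr": [0, 0, 0], "fingers": 0.6},
    {"dp": [-28, 12, 0], "dr": [0, 0, 0], "fingers": 0.6},
    {"dp": [-28, 12, 0], "dr": [0, 0, 0], "fingers": 0.6},
    {"dp": [-20, 9, 0], "dr": [0, 0, 0], "fingers": 0.6},
    {"dp": [-10, 5, 0], "dr": [0, 0, 0], "fingers": 0.6}
  ]
}}

```text
time_s: 16.18
tool_pos: [0.5299, -0.0254, 0.1571]
tool_rot: [-180.0, -0.0, -179.9]
force: [0.3, 0.7, 0.4]
grip_width: 0.0346
grasp_force: 0.0
```

Request:
{"name": "step_arm", "arguments": {
  "moves": [
    {"dp": [0, 0, 0], "dr": [0, 0, 0], "fingers": 0.6},
    {"dp": [0, 0, 20], "dr": [0, 0, 0], "fingers": 0.6},
    {"dp": [0, 0, 15], "dr": [0, 0, 0], "fingers": 0.6},
    {"dp": [0, 0, 0], "dr": [0, 0, 0], "fingers": 0.6},
    {"dp": [0, 0, 0], "dr": [0, 0, 0], "fingers": 0.6}
  ]
}}

```text
time_s: 16.8
tool_pos: [0.5295, -0.0262, 0.123]
tool_rot: [180.0, 0.0, 180.0]
force: [0.5, -0.0, 0.2]
grip_width: 0.0349
grasp_force: 0.0
```

```bash
python3 - <<'E'
from h import *
a=env.read_camera("side")[:,:,::-1];b=env.read_camera("scene")[:,:,::-1]
cv2.imwrite("pics/m5.png",np.hstack([cv2.resize(x,(400,400),interpolation=2) for x in(a[90:220,190:320],b[130:260,180:310])]))
E
```

```text
(no output)
```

View pics/m5.png

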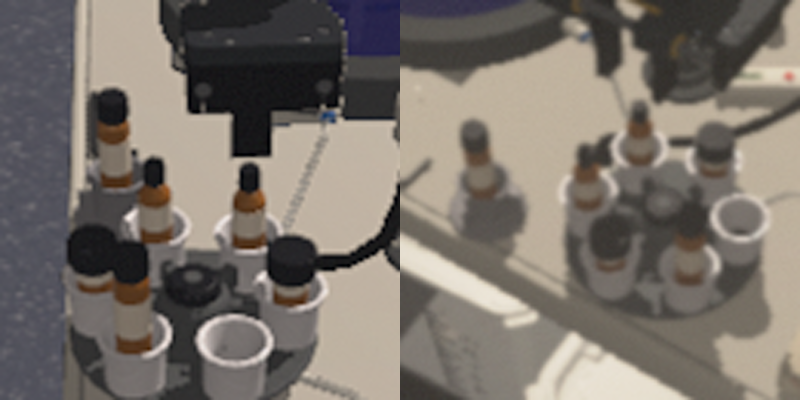

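Squat stands in P0; the gripper is lined up over the narrow bottle (x about 250 in the left panel). Descending 67 mm.

Request:
{"name": "step_arm", "arguments": {
  "moves": [
    {"dp": [-0.5, 0, 20], "dr": [0, 0, 0], "fingers": 0.6},
    {"dp": [0, 0, 20], "dr": [0, 0, 0], "fingers": 0.6},
    {"dp": [0, 0, 17], "dr": [0, 0, 0], "fingers": 0.6},
    {"dp": [0, 0, 9], "dr": [0, 0, 0], "fingers": 0.6},
    {"dp": [0, 0, 0], "dr": [0, 0, 0], "fingers": 0.6}
  ]
}}

```text
time_s: 17.52
tool_pos: [0.5296, -0.026, 0.0561]
tool_rot: [-180.0, -0.1, -180.0]
force: [-0.4, 0.0, 0.2]
grip_width: 0.0349
grasp_force: 0.0
```

Request:
{"name": "step_arm", "arguments": {
  "moves": [
    {"dp": [0, 0, 0], "dr": [0, 0, 0], "fingers": 0.95},
    {"dp": [0, 0, 0], "dr": [0, 0, 0], "fingers": 0.95},
    {"dp": [0, 0, 0], "dr": [0, 0, 0], "fingers": 0.95},
    {"dp": [0, 0, 0], "dr": [0, 0, 0], "fingers": 0.95},
    {"dp": [0, 0, 0], "dr": [0, 0, 0], "fingers": 0.95}
  ]
}}

```text
time_s: 18.15
tool_pos: [0.5304, -0.0259, 0.057]
tool_rot: [180.0, 0.1, -180.0]
force: [-0.3, -0.8, 3.7]
grip_width: 0.0193
grasp_force: 19.9
```

Request:
{"name": "step_arm", "arguments": {
  "moves": [
    {"dp": [0, 0, -10], "dr": [0, 0, 0], "fingers": 0.95},
    {"dp": [0, 0, -25], "dr": [0, 0, 0], "fingers": 0.95},
    {"dp": [0, 0, -35], "dr": [0, 0, 0], "fingers": 0.95},
    {"dp": [0, 0, -20], "dr": [0, 0, 0], "fingers": 0.95},
    {"dp": [0, 0, 0], "dr": [0, 0, 0], "fingers": 0.95}
  ]
}}

```text
time_s: 18.77
tool_pos: [0.5309, -0.026, 0.1481]
tool_rot: [179.9, 0.2, -180.0]
force: [0.4, 0.3, -1.7]
grip_width: 0.0195
grasp_force: 19.9
```

Request:
{"name": "step_arm", "arguments": {
  "moves": [
    {"dp": [3, -22, 0], "dr": [0, 0, 0], "fingers": 0.95},
    {"dp": [4, -33, 0], "dr": [0, 0, 0], "fingers": 0.95},
    {"dp": [4, -28, 0], "dr": [0, 0, 0], "fingers": 0.95},
    {"dp": [1, -12, 0], "dr": [0, 0, 0], "fingers": 0.95},
    {"dp": [0, 0, 0], "dr": [0, 0, 0], "fingers": 0.95}
  ]
}}

```text
time_s: 19.4
tool_pos: [0.5174, -0.1212, 0.1459]
tool_rot: [180.0, -0.1, 179.9]
force: [-1.1, 0.2, -0.8]
grip_width: 0.0195
grasp_force: 19.9
```

Request:
{"name": "step_arm", "arguments": {
  "moves": [
    {"dp": [0, 0, 20], "dr": [0, 0, 0], "fingers": 0.95},
    {"dp": [0, 0, 20], "dr": [0, 0, 0], "fingers": 0.95},
    {"dp": [0, 0, 5], "dr": [0, 0, 0], "fingers": 0.95},
    {"dp": [0, 0, 0], "dr": [0, 0, 0], "fingers": 0.95},
    {"dp": [0, 0, 0], "dr": [0, 0, 0], "fingers": 0.95}
  ]
}}

```text
time_s: 20.02
tool_pos: [0.5186, -0.1207, 0.1022]
tool_rot: [180.0, 0.1, -180.0]
force: [-0.8, -0.0, -0.9]
grip_width: 0.0194
grasp_force: 19.9
```

```bash
python3 - <<'E'
from h import *
a=env.read_camera("side")[:,:,::-1];b=env.read_camera("scene")[:,:,::-1]
cv2.imwrite("pics/m6.png",np.hstack([cv2.resize(x,(400,400),interpolation=2) for x in(a[110:210,210:310],b[140:240,220:320])]))
E
```

```text
(no output)
```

View pics/m6.png

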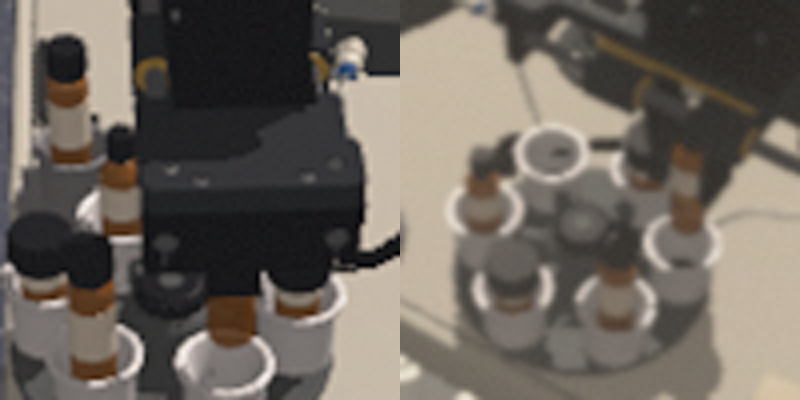

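Request:
{"name": "step_arm", "arguments": {
  "moves": [
    {"dp": [1, 0, 14], "dr": [0, 0, 0], "fingers": 0.95},
    {"dp": [0, 0, 14], "dr": [0, 0, 0], "fingers": 0.95},
    {"dp": [0, 0, 12], "dr": [0, 0, 0], "fingers": 0.95},
    {"dp": [0, 0, 4.5], "dr": [0, 0, 0], "fingers": 0.95},
    {"dp": [0, 0, 0.5], "dr": [0, 0, 0], "fingers": 0.95}
  ]
}}

```text
time_s: 20.75
tool_pos: [0.5167, -0.1213, 0.0568]
tool_rot: [180.0, -0.1, 180.0]
force: [-3.2, -0.4, 7.8]
grip_width: 0.0195
grasp_force: 20.0
```

Request:
{"name": "step_arm", "arguments": {
  "moves": [
    {"dp": [0, 0, 0.5], "dr": [0, 0, 0], "fingers": 0.95},
    {"dp": [0, 0, 0], "dr": [0, 0, 0], "fingers": 0.95},
    {"dp": [0, 0, 0], "dr": [0, 0, 0], "fingers": 0.95},
    {"dp": [0, 0, 0], "dr": [0, 0, 0], "fingers": 0.95},
    {"dp": [0, 0, 0], "dr": [0, 0, 0], "fingers": 0.95}
  ]
}}

```text
time_s: 21.38
tool_pos: [0.5168, -0.1214, 0.0568]
tool_rot: [180.0, -0.0, 180.0]
force: [-4.0, 0.1, 8.4]
grip_width: 0.0194
grasp_force: 20.0
```

Request:
{"name": "step_arm", "arguments": {
  "moves": [
    {"dp": [0, 0, 0], "dr": [0, 0, 0], "fingers": 0.55},
    {"dp": [0, 0, 0], "dr": [0, 0, 0], "fingers": 0.55},
    {"dp": [0, 0, 0], "dr": [0, 0, 0], "fingers": 0.55},
    {"dp": [0, 0, -20], "dr": [0, 0, 0], "fingers": 0.55},
    {"dp": [0, 0, -40], "dr": [0, 0, 0], "fingers": 0.55}
  ]
}}

```text
time_s: 22.0
tool_pos: [0.5154, -0.1206, 0.1151]
tool_rot: [-180.0, -0.2, -180.0]
force: [0.6, 0.4, 0.8]
grip_width: 0.0384
grasp_force: 0.0
```

Request:
{"name": "step_arm", "arguments": {
  "moves": [
    {"dp": [0, 0, -40], "dr": [0, 0, 0], "fingers": 0.5},
    {"dp": [16, 45, 0], "dr": [0, 0, 0], "fingers": 0.5},
    {"dp": [16, 45, 0], "dr": [0, 0, 0], "fingers": 0.5},
    {"dp": [16, 45, 0], "dr": [0, 0, 0], "fingers": 0.5},
    {"dp": [10, 30, 0], "dr": [0, 0, 0], "fingers": 0.5}
  ]
}}

```text
time_s: 22.62
tool_pos: [0.4579, 0.0464, 0.156]
tool_rot: [179.9, 0.0, -179.9]
force: [0.0, 0.2, -0.1]
grip_width: 0.0435
grasp_force: 0.0
```

Request:
{"name": "step_arm", "arguments": {
  "moves": [
    {"dp": [5, 15, 0], "dr": [0, 0, 0], "fingers": 0.5},
    {"dp": [0, 0, 20], "dr": [0, 0, 0], "fingers": 0.5},
    {"dp": [0, 0, 20], "dr": [0, 0, 0], "fingers": 0.5},
    {"dp": [0, 0, 0], "dr": [0, 0, 0], "fingers": 0.5},
    {"dp": [0, 0, 0], "dr": [0, 0, 0], "fingers": 0.5}
  ]
}}

```text
time_s: 23.25
tool_pos: [0.4545, 0.0585, 0.1166]
tool_rot: [-180.0, 0.0, 179.9]
force: [0.2, 1.2, 0.4]
grip_width: 0.0433
grasp_force: 0.0
```

Request:
{"name": "step_arm", "arguments": {
  "moves": [
    {"dp": [1, 0, 20], "dr": [0, 0, 0], "fingers": 0.5},
    {"dp": [0, 0, 20], "dr": [0, 0, 0], "fingers": 0.5},
    {"dp": [0, 0, 20], "dr": [0, 0, 0], "fingers": 0.5},
    {"dp": [0, 0, 11], "dr": [0, 0, 0], "fingers": 0.5},
    {"dp": [0, 0, 0], "dr": [0, 0, 0], "fingers": 0.5}
  ]
}}

```text
time_s: 23.88
tool_pos: [0.4529, 0.0589, 0.045]
tool_rot: [-180.0, -0.0, 180.0]
force: [0.4, -0.0, -0.6]
grip_width: 0.0436
grasp_force: 0.0
```

Request:
{"name": "step_arm", "arguments": {
  "moves": [
    {"dp": [0, 0, 0], "dr": [0, 0, 0], "fingers": 0.95},
    {"dp": [0, 0, 0], "dr": [0, 0, 0], "fingers": 0.95},
    {"dp": [0, 0, 0], "dr": [0, 0, 0], "fingers": 0.95},
    {"dp": [0, 0, 0], "dr": [0, 0, 0], "fingers": 0.95},
    {"dp": [0, 0, 0], "dr": [0, 0, 0], "fingers": 0.95}
  ]
}}

```text
time_s: 24.5
tool_pos: [0.4532, 0.0591, 0.0454]
tool_rot: [180.0, 0.0, -180.0]
force: [-0.8, -0.9, 3.7]
grip_width: 0.0191
grasp_force: 20.0
```

Request:
{"name": "step_arm", "arguments": {
  "moves": [
    {"dp": [0, 0, -10], "dr": [0, 0, 0], "fingers": 0.95},
    {"dp": [0, 0, -25], "dr": [0, 0, 0], "fingers": 0.95},
    {"dp": [0, 0, -40], "dr": [0, 0, 0], "fingers": 0.95},
    {"dp": [0, 0, -30], "dr": [0, 0, 0], "fingers": 0.95},
    {"dp": [0, 0, 0], "dr": [0, 0, 0], "fingers": 0.95}
  ]
}}

```text
time_s: 25.12
tool_pos: [0.4546, 0.0594, 0.1526]
tool_rot: [179.9, 0.3, -180.0]
force: [0.0, 0.3, -0.8]
grip_width: 0.019
grasp_force: 20.0
```

Request:
{"name": "step_arm", "arguments": {
  "moves": [
    {"dp": [-20, -22, 0], "dr": [0, 0, 0], "fingers": 0.95},
    {"dp": [-28, -31, 0], "dr": [0, 0, 0], "fingers": 0.95},
    {"dp": [-20, -22, 0], "dr": [0, 0, 0], "fingers": 0.95},
    {"dp": [-8, -10, 0], "dr": [0, 0, 0], "fingers": 0.95},
    {"dp": [0, 0, 0], "dr": [0, 0, 0], "fingers": 0.95}
  ]
}}

```text
time_s: 25.75
tool_pos: [0.5282, -0.0263, 0.1492]
tool_rot: [-180.0, -0.1, 179.9]
force: [-0.4, 0.1, -0.5]
grip_width: 0.0193
grasp_force: 20.0
```

Request:
{"name": "step_arm", "arguments": {
  "moves": [
    {"dp": [0, 0, 20], "dr": [0, 0, 0], "fingers": 0.95},
    {"dp": [0, 0, 20], "dr": [0, 0, 0], "fingers": 0.95},
    {"dp": [0, 0, 4], "dr": [0, 0, 0], "fingers": 0.95},
    {"dp": [0, 0, 0], "dr": [0, 0, 0], "fingers": 0.95},
    {"dp": [0, 0, 0], "dr": [0, 0, 0], "fingers": 0.95}
  ]
}}

```text
time_s: 26.38
tool_pos: [0.5293, -0.0256, 0.1068]
tool_rot: [180.0, 0.1, -180.0]
force: [-0.5, 0.3, -0.0]
grip_width: 0.0196
grasp_force: 20.0
```

```bash
python3 - <<'E'
from h import *
a=env.read_camera("side")[:,:,::-1];b=env.read_camera("scene")[:,:,::-1]
cv2.imwrite("pics/m7.png",np.hstack([cv2.resize(x,(400,400),interpolation=2) for x in(a[100:200,210:310],b[130:230,210:310])]))
E
```

```text
(no output)
```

View pics/m7.png

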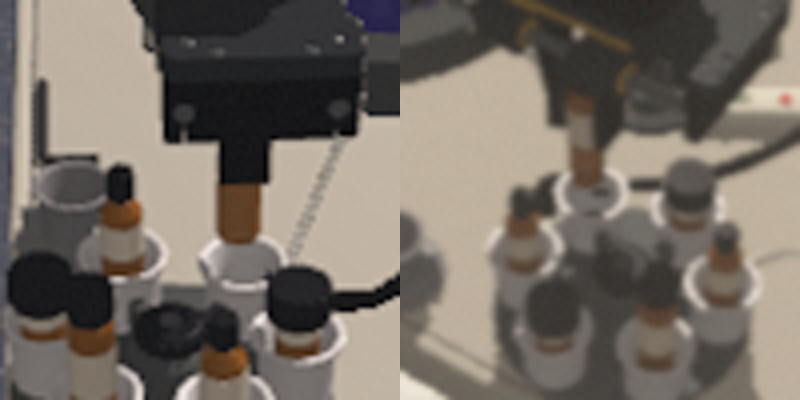

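Tall bottle hangs over the empty cup (left panel x≈239 vs rim centre ≈243). Descending 44 mm.

Request:
{"name": "step_arm", "arguments": {
  "moves": [
    {"dp": [-1, 0, 14], "dr": [0, 0, 0], "fingers": 0.95},
    {"dp": [0, 0, 14], "dr": [0, 0, 0], "fingers": 0.95},
    {"dp": [0, 0, 11], "dr": [0, 0, 0], "fingers": 0.95},
    {"dp": [0, 0, 4.5], "dr": [0, 0, 0], "fingers": 0.95},
    {"dp": [0, 0, 0.5], "dr": [0, 0, 0], "fingers": 0.95}
  ]
}}

```text
time_s: 27.1
tool_pos: [0.5299, -0.0262, 0.0624]
tool_rot: [180.0, -0.0, 180.0]
force: [-2.9, -1.0, 7.8]
grip_width: 0.019
grasp_force: 20.0
```

Request:
{"name": "step_arm", "arguments": {
  "moves": [
    {"dp": [0, 0, 0.5], "dr": [0, 0, 0], "fingers": 0.95},
    {"dp": [0, 0, 0], "dr": [0, 0, 0], "fingers": 0.95},
    {"dp": [0, 0, 0], "dr": [0, 0, 0], "fingers": 0.95},
    {"dp": [0, 0, 0], "dr": [0, 0, 0], "fingers": 0.95},
    {"dp": [0, 0, 0], "dr": [0, 0, 0], "fingers": 0.95}
  ]
}}

```text
time_s: 27.72
tool_pos: [0.53, -0.0262, 0.0624]
tool_rot: [180.0, -0.0, 180.0]
force: [-2.3, 0.1, 7.7]
grip_width: 0.0193
grasp_force: 20.0
```

Request:
{"name": "step_arm", "arguments": {
  "moves": [
    {"dp": [0, 0, 0], "dr": [0, 0, 0], "fingers": 0.6},
    {"dp": [0, 0, 0], "dr": [0, 0, 0], "fingers": 0.6},
    {"dp": [0, 0, 0], "dr": [0, 0, 0], "fingers": 0.6},
    {"dp": [0, 0, -20], "dr": [0, 0, 0], "fingers": 0.6},
    {"dp": [0, 0, -40], "dr": [0, 0, 0], "fingers": 0.6}
  ]
}}

```text
time_s: 28.35
tool_pos: [0.5283, -0.0259, 0.1206]
tool_rot: [-179.9, -0.2, -180.0]
force: [0.9, 0.3, 0.3]
grip_width: 0.0346
grasp_force: 0.0
```

Request:
{"name": "step_arm", "arguments": {
  "moves": [
    {"dp": [0, 0, -50], "dr": [0, 0, 0], "fingers": 0.6},
    {"dp": [0, 0, -50], "dr": [0, 0, 0], "fingers": 0.6},
    {"dp": [0, 0, -50], "dr": [0, 0, 0], "fingers": 0.6},
    {"dp": [0, 0, 0], "dr": [0, 0, 0], "fingers": 0.6},
    {"dp": [0, 0, 0], "dr": [0, 0, 0], "fingers": 0.6}
  ]
}}

```text
time_s: 28.98
tool_pos: [0.5295, -0.0258, 0.2708]
tool_rot: [180.0, -0.0, -180.0]
force: [0.0, -0.4, -0.8]
grip_width: 0.035
grasp_force: 0.0
```

```bash
python3 - <<'E'
from h import *
a=env.read_camera("side")[:,:,::-1];b=env.read_camera("scene")[:,:,::-1]
cv2.imwrite("pics/m8.png",np.hstack([cv2.resize(x,(400,400),interpolation=2) for x in(a[110:230,200:320],b[140:260,210:330])]))
E
```

```text
(no output)
```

View pics/m8.png

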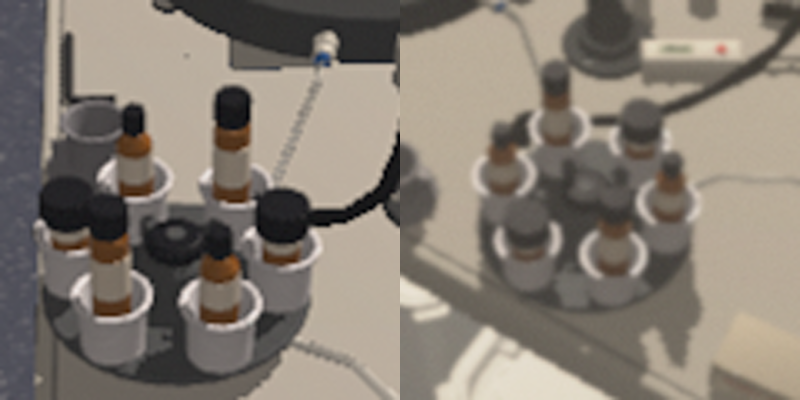

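```bash
python3 -c "
from cell import env
print(env.sign_off())"
```

```text
the job is handed in; nothing more can be done
None
```

The job is handed in. In the last camera pictures all six bottles stand upright and fully down in the rotor's cups, each facing its twin, and the holder is empty. No bottle fell, it took about 29 s of the 83 s allowed, and the sign-off returned no verdict.

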